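# Skim the flip lids of a vial organiser shut

### The arm

A 6-joint arm with a two-finger parallel gripper is mounted at the origin on a cart in front of the work surface, level with it; the furniture and walls round the work are solid. World frame = base frame: x ahead of the robot, y to its left, z up, the work surface at z = 0. Lengths are in m, angles in rad, forces in N, time in s.
With the tool pointing down it reaches from about 0.4 to 0.925 m from the base axis. Payload 12.5 kg.
Tool frame: the origin (TCP) lies at the very end of the fingers, on their centre line; the grasp point (between the pads) lies 19 mm behind it; z points along the fingers, y is the direction in which the jaws open and shut (so a half turn about z gives the same grasp; the last joint's range is limited). The gripper opens to 95 mm and grips with 3 to 60 N. Pads are 20 mm wide; open, the fingers measure 119 mm over their backs; the gripper's body (75 mm by 180 mm) begins 59 mm behind the grasp point.
Start: joints at [1.128, 0.491, 1.559, -0, 1.092, -0.106], TCP at [0.207, 0.59, 0.215] pointing down, gripper open.
Joint ranges: [-3.1, 3.1], [-0.84, 2.19], [0.05, 2.79], [-1.13, 4.28], [0.06, 2.93], [-2.69, 2.69]. Speed limits (rad/s): [2.22, 2.22, 2.79, 3.14, 3.14, 3.14].

### API

Orientations are given as a unit quaternion [x, y, z, w].
In Python, from cell import get_state, snapshot, camera_params, finish_job, search_frame, spot_point gives the robot as it stands. The module is installed in compiled form; this text tells all that it offers.
- The arm moves only by the shell command python3 -m creep 'ROWS' [FORCE]. ROWS is JSON, a list of rows, each a list of 7 numbers: the shift along the tool's x, y, z in cm, then the turn, a rotation vector about the tool's x, y, z in degrees, then the finger opening in cm, from 0 to 9.51. A call has 1 to 20 rows; each row shifts and turns the pose as measured when the row begins, along the tool's axes as they then stand; what a row does not reach is not made up. A row lasts 1/12 s, in which the tool goes at most 41.7 mm and 7.16 degrees, less where a joint would pass 70% of its speed; a pose out of reach is approached as far as the arm can. A call is refused whole if a number of a shift passes 4.17 or a number of a turn 7.16, either way. A call with a gripper value outside its range is refused whole. The fingers move at their own pace and stop on an object; FORCE is the grip in N (left out, the last holds). Time passes only in rows, so rows that do not move let the fingers close. It gives the time, the measured TCP pose, the force and the opening at its end, in the units of the state.
- get_state(): the state, without advancing time (a new reading comes with each control period).
- snapshot(name): name is "scene" or "side" or "wrist"; returns (picture, depth): 400x640x3 uint8, blue, green, red; 400x640 float32, m along the optical axis (not along the pixel's ray), 0 where there is no reading.
- camera_params(name): a dict with "mtx" (3x3 intrinsics, pixels), "k1" (the pictures are not rectified: a ray, as slopes to the right and down, at radius r is drawn at 1 + k1 r^2 times it, then the intrinsics apply), "R" (3x3) and "t" (3): a world point X has camera coordinates R X + t. Camera axes: x right, y down, z forward; pixel columns grow to the right and rows downward; lengths in m; the calibration is good to about 2 mm. A picture is of the moment at which its call begins: read the wrist's pose just before it. camera_params takes no time and is no camera call; for the wrist camera it gives the pose at the moment of the call.
- finish_job(): hands the job in, once; it reports no verdict.
Trained networks look in the newest picture that a camera, given by its name, has taken for a name from the list of things; names that differ only in an ending like _2 or _b are one class to them, and where a whole thing is asked for, a point or a joint stands for the part that bears it (a point fixed in the world has none). Each returns a list of dicts, best first, with "p" (0 to 1); they miss things now and then, are a little off and sometimes report something else, mostly with a low value. They report only what shows in the picture. A call takes as long as a camera call.
- search_frame(thing, camera): "xy" ([column, row] in pixels, amid what is visible of it).
- spot_point(thing, camera): "xy" ([column, row] in pixels: a listed point, or the origin of a listed thing).
The state is a dict: "t": time; "joint_positions": joint angles; "joint_velocities": joint speeds; "joint_efforts": joint torques, N m; "tool_pos": TCP position; "eef_rot": TCP orientation; "ft_force": force on the tool from outside, world axes, zero at the start; "torque": the same for the moment, N m; "finger_gap": finger opening in m.
Only numpy, scipy, OpenCV 4.12 (cv2) and the standard library are available. Lean on these libraries where they do the work, as an engineer would, in place of code of your own. Each camera call takes 0.05 s, during which the arm holds its last target.

### The job

Close the vial organiser: run the fingertips lightly along its row of five grey flip lids, from the end where the lids' hinges come first, so that the lids fold shut one after another in row order until all five lie flat. Do it gently with the fingertips only: do not lift, tip or push the organiser out of its place, and leave the other things on the bench where they are.

Things in the scene. Friction and masses are not known exactly. Their poses are not given: they have to be found in the camera images.
- organiser: White plastic vial organiser: long low box 54 x 206 mm, 28 mm high, about 0.9 kg, loose on rubber feet, with five compartments in a row, each under a grey flip lid. Origin: centre of its underside; y runs along the row, z up. Lids 1 to 5 count from the -y end; all hinge at their -y edge. A finger moving along the row towards +y folds them down. Shut lids lie flat, tops at z = 31 mm.
- lid_1 (a joint): Flip lid 1 from the -y end; 48 mm wide, 3 mm thick, reaches 36 mm from its hinge towards +y when shut. Hinge at y = -94 mm, z = 29.5 mm in the organiser's frame, parallel to its x. 0 = shut flat, 1.57 = upright, stop at 1.9 (leaning to -y). Starts open, 1.2 to 1.75. Slightly stiff (0.006 N m): stays at the angle it is left; top edge when upright about 66 mm high.
- lid_2 (a joint): Flip lid 2 from the -y end; 48 mm wide, 3 mm thick, reaches 36 mm from its hinge towards +y when shut. Hinge at y = -56 mm, z = 29.5 mm in the organiser's frame, parallel to its x. 0 = shut flat, 1.57 = upright, stop at 1.9 (leaning to -y). Starts open, 1.2 to 1.75. Slightly stiff (0.006 N m): stays at the angle it is left; top edge when upright about 66 mm high.
- lid_3 (a joint): Flip lid 3 from the -y end; 48 mm wide, 3 mm thick, reaches 36 mm from its hinge towards +y when shut. Hinge at y = -18 mm, z = 29.5 mm in the organiser's frame, parallel to its x. 0 = shut flat, 1.57 = upright, stop at 1.9 (leaning to -y). Starts open, 1.2 to 1.75. Slightly stiff (0.006 N m): stays at the angle it is left; top edge when upright about 66 mm high.
- lid_4 (a joint): Flip lid 4 from the -y end; 48 mm wide, 3 mm thick, reaches 36 mm from its hinge towards +y when shut. Hinge at y = 20 mm, z = 29.5 mm in the organiser's frame, parallel to its x. 0 = shut flat, 1.57 = upright, stop at 1.9 (leaning to -y). Starts open, 1.2 to 1.75. Slightly stiff (0.006 N m): stays at the angle it is left; top edge when upright about 66 mm high.
- lid_5 (a joint): Flip lid 5 from the -y end; 48 mm wide, 3 mm thick, reaches 36 mm from its hinge towards +y when shut. Hinge at y = 58 mm, z = 29.5 mm in the organiser's frame, parallel to its x. 0 = shut flat, 1.57 = upright, stop at 1.9 (leaning to -y). Starts open, 1.2 to 1.75. Slightly stiff (0.006 N m): stays at the angle it is left; top edge when upright about 66 mm high.
- petri_left: Bystander: the left one of two equal round petri dishes, 66 mm across, 16 mm high, loose, on the near side of the organiser; origin at the centre of its underside.
- tape_roll: Bystander: roll of tape lying flat, 66 mm across, 19 mm high, loose; origin at the centre of its underside.
- marker: Bystander: marker pen lying on the surface, 132 mm long along its x axis, 13 mm thick, loose; origin at the centre of its underside.
- petri_right: Bystander: the right one of two equal round petri dishes, 66 mm across, 16 mm high, loose, on the near side of the organiser; origin at the centre of its underside.

How it is judged:
By the outcome, as a careful person would: the job done as asked, in the order asked, and still so for the second after the job is handed in, with the robot touching nothing.
It also fails if it takes over 35 s, if anything falls off the work surface, if the arm or the gripper's body presses on something with over 40 N, if the wrist force passes 120 N, or if a joint passes its speed limit or range.

## Working session

There is one attempt and no reset: what is moved stays moved. The work goes in short steps, Python scripts to look and compute and a shell command to move; the robot and the scene stay as the last step left them, time stands still between calls to the robot, and variables do not carry over. Pictures are saved under pics/ and viewed, and the job is handed in when it is done.

```bash
mkdir -p pics; cat > h.py <<'E'
import numpy as np, cv2
from cell import *
def rays(cam,px):
    P=camera_params(cam);K=P["mtx"];k=P["k1"]
    K=np.array(K);p=np.atleast_2d(px).astype(float)
    d=np.c_[(p[:,0]-K[0,2])/K[0,0],(p[:,1]-K[1,2])/K[1,1]]
    u=d.copy()
    for _ in range(20): u=d/(1+k*(u**2).sum(1,keepdims=True))
    return P,np.c_[u,np.ones(len(u))]
def world(cam,px,depth):
    P,r=rays(cam,px);R=np.array(P["R"]);t=np.array(P["t"])
    return (r*np.reshape(depth,(-1,1))-t)@R
def onplane(cam,px,z):
    P,r=rays(cam,px);R=np.array(P["R"]);t=np.array(P["t"])
    c=-R.T@t; d=r@R; return c+d*((z-c[2])/d[:,2])[:,None]
E
python3 - <<'E'
from h import *
s=get_state();print({k:np.round(v,3) for k,v in s.items()})
for c in("scene","side","wrist"):
    im,d=snapshot(c);cv2.imwrite(f"pics/{c}0.png",im);np.save(f"{c}0.npy",d)
    P=camera_params(c);print(c,np.round(-np.array(P["R"]).T@P["t"],3))
for c in("scene","side"):
    for n in("organiser","lid_1"):
        print(c,n,[(np.round(r["xy"],0),round(r["p"],2)) for r in spot_point(n,c)], [(np.round(r["xy"],0),round(r["p"],2)) for r in search_frame(n,c)])
E
```

```text
{'t': np.float64(0.0), 'joint_positions': array([ 1.128,  0.492,  1.559, -0.   ,  1.092, -0.106]), 'joint_velocities': array([-0.001,  0.001,  0.002,  0.   , -0.   , -0.001]), 'joint_efforts': array([-4.0000e-03, -6.1265e+01, -2.5817e+01,  6.9000e-02,  4.8000e-02,
       -0.0000e+00]), 'tool_pos': array([0.206, 0.59 , 0.214]), 'eef_rot': array([ 0.168,  0.986, -0.001, -0.   ]), 'ft_force': array([ 0.14 , -0.002, -0.202]), 'torque': array([0.025, 0.   , 0.063]), 'finger_gap': np.float64(0.095)}
scene [ 0.168 -0.412  0.636]
side [0.509 0.727 0.564]
wrist [0.136 0.615 0.383]
scene organiser [(array([289., 210.]), 0.71)] [(array([296., 209.]), 0.73)]Traceback (most recent call last):
  File "<stdin>", line 8, in <module>
ValueError: it knows: marker, organiser, petri_left, petri_right, tape_roll
```

View pics/scene0.png

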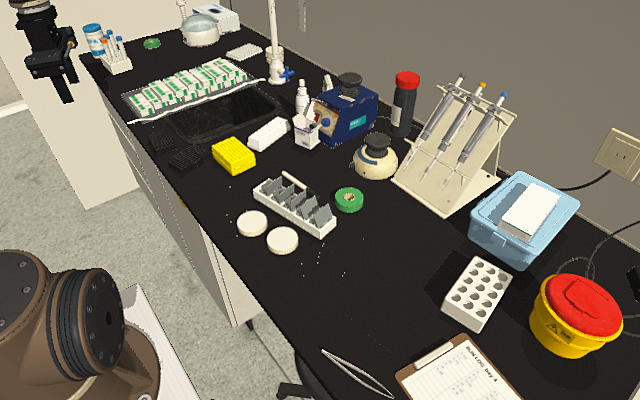

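View pics/side0.png

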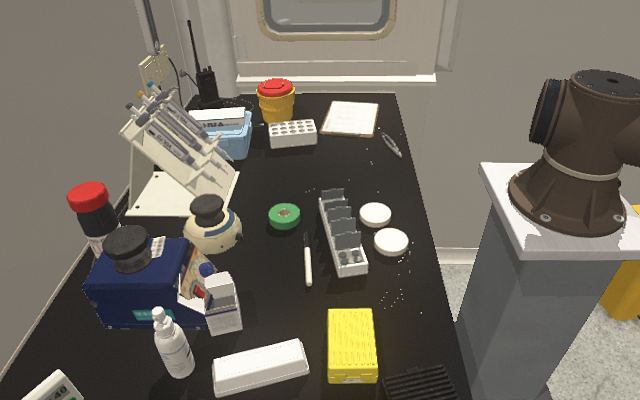

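View pics/wrist0.png

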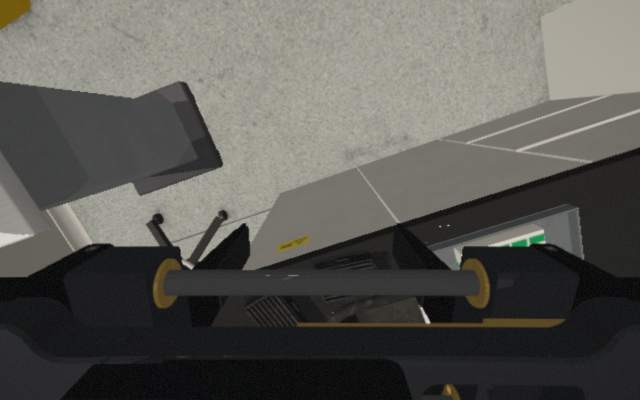

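Scene: the organiser is around (295,208) with petri dishes at (252,223) and (283,240). Side: it is around (342,232). I'll enlarge both.

```bash
python3 - <<'E'
import cv2
a=cv2.imread("pics/scene0.png")[160:260,225:385];cv2.imwrite("pics/s_z.png",cv2.resize(a,None,fx=5,fy=5,interpolation=cv2.INTER_CUBIC))
a=cv2.imread("pics/side0.png")[175:290,260:420];cv2.imwrite("pics/d_z.png",cv2.resize(a,None,fx=5,fy=5,interpolation=cv2.INTER_CUBIC))
E
```

```text
(no output)
```

View pics/s_z.png

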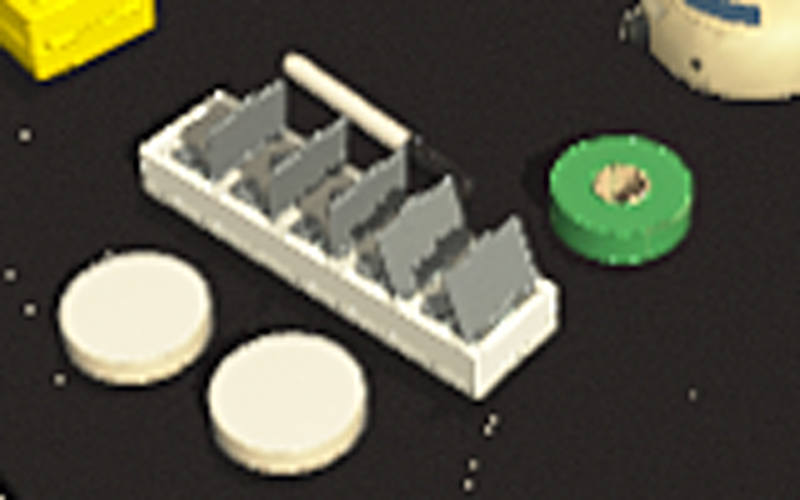

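View pics/d_z.png

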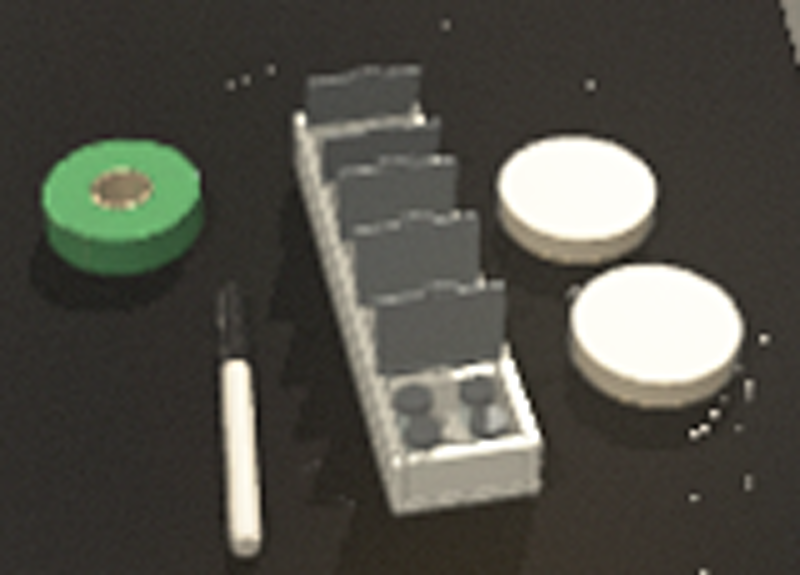

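```bash
python3 - <<'E'
from h import *
z=np.array
sc=z([[146,157],[218,93],[476,352],[554,288]])/5+[225,160]
sd=z([[395,462],[538,437],[297,118]])/5+[260,175]
a=onplane("scene",sc,.028);b=onplane("side",sd,.028)
print(np.round(a,4));print(np.round(b,4))
print(np.linalg.norm(a[0]-a[2]),np.linalg.norm(a[1]-a[3]),np.linalg.norm(a[0]-a[1]),np.linalg.norm(b[0]-b[1]),np.linalg.norm(b[0]-b[2]))
print("centre",a.mean(0),(a[0]+a[1]-a[2]-a[3])/2)
ax=(a[0]+a[1]-a[2]-a[3])/2;print("yaw",np.degrees(np.arctan2(-ax[0],ax[1])))
c=b[1]-b[2];print("side centre",(b[1]+b[2])/2)
# depth points
for cam in("scene","side"):
    d=np.load(cam+"0.npy");v,u=np.mgrid[0:400,0:640];m=d>0
    P=np.c_[u[m],v[m]];W=world(cam,P,d[m])
    k=(abs(W[:,0]-a.mean(0)[0])<.15)&(abs(W[:,1]-a.mean(0)[1])<.18)&(W[:,2]>.023)
    W=W[k];np.save(cam+"_w.npy",W);print(cam,len(W),np.round(np.percentile(W,[1,50,99],axis=0),3))
for n in("organiser","petri_left","petri_right","tape_roll","marker"):
    for c,im in(("scene",0),("side",0)):
        r=search_frame(n,c)
        if r: print(n,c,np.round(onplane(c,r[0]["xy"],.015),3),round(r[0]["p"],2))
E
```

```text
[[0.4563 0.2134 0.028 ]
 [0.5072 0.2315 0.028 ]
 [0.5023 0.0233 0.028 ]
 [0.5515 0.0319 0.028 ]]
[[0.5071 0.234  0.028 ]
 [0.4561 0.2211 0.028 ]
 [0.55   0.0365 0.028 ]]
0.19560867479677504 0.20449893244192843 0.05406905438644009 0.05256977410473356 0.20214915941922276
centre [0.50432351 0.12502769 0.028     ] [-0.04516903  0.19487844  0.        ]
yaw 13.049618284683222
side centre [0.50306812 0.12879607 0.028     ]
scene 1637 [[0.462 0.027 0.023]
 [0.504 0.105 0.037]
 [0.547 0.227 0.064]]
side 2102 [[0.46  0.035 0.024]
 [0.504 0.147 0.042]
 [0.546 0.232 0.066]]
organiser scene [[0.506 0.117 0.015]] 0.73
organiser side [[0.499 0.137 0.015]] 0.63
petri_left scene [[0.407 0.148 0.015]] 0.8
petri_left side [[0.404 0.156 0.015]] 0.65
petri_right scene [[0.433 0.064 0.015]] 0.93
petri_right side [[0.429 0.064 0.015]] 0.86
tape_roll scene [[0.617 0.069 0.015]] 0.63
tape_roll side [[0.619 0.084 0.015]] 0.82
marker scene [[0.565 0.168 0.015]] 0.49
marker side [[0.569 0.202 0.015]] 0.88
```

Organiser +y is roughly world +y (yaw ≈ 13°), with lid 1 at the right/low-y end. I'll turn so that tool x runs along the row, close the fingers, then travel to a point beyond the lid 1 end.

```bash
python3 -m creep '[[0,0,0,0,0,7.1,0],[0,0,0,0,0,7.1,0],[0,0,0,0,0,7.1,0],[0,0,0,0,0,7.1,0],[0,0,0,0,0,7.1,0],[0,0,0,0,0,7.1,0],[0,0,0,0,0,7.1,0],[0,0,0,0,0,7.1,0]]' 20
python3 - <<'E'
from h import *
from scipy.spatial.transform import Rotation as R
s=get_state();M=R.from_quat(s["eef_rot"]).as_matrix();print(np.round(M,4),s["finger_gap"])
from scipy.optimize import least_squares
obs=np.array([[0.4563,0.2134],[0.5072,0.2315],[0.5023,0.0233],[0.5515,0.0319],[0.5071,0.234],[0.4561,0.2211],[0.55,0.0365]])
L=np.array([[-27,103],[27,103],[-27,-103],[27,-103],[27,103],[-27,103],[27,-103]])/1e3
def f(p):
    c,q=np.cos(p[2]),np.sin(p[2]);return (L@np.array([[c,q],[-q,c]])+p[:2]-obs).ravel()
r=least_squares(f,[.5,.127,.2]);print(r.x,np.degrees(r.x[2]),np.round(r.fun*1e3,1))
# check with depth: upper points lateral extents
u=np.array([-np.sin(r.x[2]),np.cos(r.x[2])]);n=np.array([u[1],-u[0]])
for cam in("scene","side"):
    W=np.load(cam+"_w.npy");d=W[:,:2]-r.x[:2];a=d@u;b=d@n
    k=(W[:,2]>.035)&(abs(b)<.03)&(abs(a)<.12);print(cam,"lid lateral",np.percentile(b[k],[2,98]))
    for h in(.04,.05,.06):
        kk=k&(abs(W[:,2]-h)<.003);print(h,np.round(np.histogram(a[kk],np.arange(-.12,.12,.005))[0]))
p=r.x[:2]-.14*u-s["tool_pos"][:2]
v=np.r_[p,0]@M;print("shift cm",v*100)
E
```

```text
t: 1.42
tool_pos: [0.2065, 0.5899, 0.2147]
eef_rot: [0.621, 0.784, 0.0, -0.0]
ft_force: [0.2, -0.3, -0.4]
finger_gap: 0.0474
[[-2.300e-01  9.732e-01  0.000e+00]
 [ 9.732e-01  2.300e-01  2.000e-04]
 [ 2.000e-04  1.000e-04 -1.000e+00]] 0.047425973001326484
[0.50387786 0.12646755 0.22485416] 12.883194432277154 [-1.7  7.5  0.   1.4 -1.8 -3.3  1.7  0.2  0.1 -1.1 -1.5 -0.2  3.2 -4.4]
scene lid lateral [-0.0229576   0.02342957]
0.04 [ 0  0  0  0  0 16 34  0  0  0  0  0  0 42  5  0  0  0  0  0 27  0  0  0
  0  0  0 28  0  0  0  0  0  0  0 29  0  0  0  0  0  0  0  0  0  0  0]
0.05 [ 0  0  0  0  0  0 30 20  0  0  0  0  0  5 44  0  0  0  0  0 25  0  0  0
  0  0  0 27  0  0  0  0  0  0  5 29  0  0  0  0  0  0  0  0  0  0  0]
0.06 [ 0  0  0  0  0  0  0 41  5  0  0  0  0  0 14 33  0  0  0  4 32  0  0  0
  0  0  7 28  0  0  0  0  0  0 10 26  0  0  0  0  0  0  0  0  0  0  0]
side lid lateral [-0.02279891  0.02304232]
0.04 [ 0  0  0  0  0  0 38  0  0  0  0  0  0 10 19  0  0  0  0  0 38 18  0  0
  0  0  0  6 55  0  0  0  0  0  0 28 35  0  0  0  0  0  0  0  0  0  0]
0.05 [ 0  0  0  0  0  0  7 29  0  0  0  0  0  0 29  8  0  0  0  0 44 10  0  0
  0  0  0 33 34  0  0  0  0  0  0 46 13  0  0  0  0  0  0  0  0  0  0]
0.06 [ 0  0  0  0  0  0  0 32 14  0  0  0  0  0  2 47  0  0  0  0 60  5  0  0
  0  0  0 64  6  0  0  0  0  0  2 75  4  0  0  0  0  0  0  0  0  0  0]
shift cm [-6.59379302e+01  1.81864478e+01 -8.73085831e-03]
```

Lids sit at hinge positions −0.09, −0.05, −0.02, 0.02, 0.06 along the row and are centred laterally, which agrees with the model to about 2 mm.

```bash
python3 -m creep '[[-3.88,1.07,0,0,0,0,0],[-3.88,1.07,0,0,0,0,0],[-3.88,1.07,0,0,0,0,0],[-3.88,1.07,0,0,0,0,0],[-3.88,1.07,0,0,0,0,0],[-3.88,1.07,0,0,0,0,0],[-3.88,1.07,0,0,0,0,0],[-3.88,1.07,0,0,0,0,0],[-3.88,1.07,0,0,0,0,0],[-3.88,1.07,0,0,0,0,0],[-3.88,1.07,0,0,0,0,0],[-3.88,1.07,0,0,0,0,0],[-3.88,1.07,0,0,0,0,0],[-3.88,1.07,0,0,0,0,0],[-3.88,1.07,0,0,0,0,0],[-3.88,1.07,0,0,0,0,0],[-3.88,1.07,0,0,0,0,0]]'
cat > rel.py <<'E'
from h import *
from scipy.spatial.transform import Rotation as R
s=get_state();M=R.from_quat(s["eef_rot"]).as_matrix()
y=.22485;u=np.array([-np.sin(y),np.cos(y)]);n=np.array([u[1],-u[0]])
d=s["tool_pos"][:2]-[.50388,.12647]
print("t",round(s["t"],2),"along mm",round(d@u*1e3,1),"lat",round(d@n*1e3,1),"z",round(s["tool_pos"][2]*1e3,2),"F",np.round(s["ft_force"],2),"gap",round(s["finger_gap"],4),"tilt",np.round(M[2],4),"yaw err",round(np.degrees(np.arctan2(M[1,0],M[0,0]))-90-12.883,2))
E
python3 rel.py
```

```text
t: 2.83
tool_pos: [0.536, -0.0303, 0.2157]
eef_rot: [0.621, 0.783, 0.004, 0.002]
ft_force: [-0.0, -0.1, 0.8]
finger_gap: 0.0004
t 2.83 along mm -160.0 lat -3.6 z 215.68 F [-0.04 -0.06  0.76] gap 0.0004 tilt [ 0.0023  0.0082 -1.    ] yaw err 0.27
```

```bash
python3 -m creep '[[0,0.36,3,0,0,0,0],[0,0,3,0,0,0,0],[0,0,3,0,0,0,0],[0,0,3,0,0,0,0],[0,0,3,0,0,0,0],[0,0,0,0,0,0,0],[0,0,0,0,0,0,0]]'; python3 rel.py; python3 - <<'E'
from h import *
im,d=snapshot("scene");cv2.imwrite("pics/s1.png",cv2.resize(im[140:270,225:385],None,fx=4,fy=4,interpolation=cv2.INTER_CUBIC))
E
```

```text
t: 3.42
tool_pos: [0.5475, -0.0394, 0.062]
eef_rot: [0.626, 0.78, 0.006, 0.006]
ft_force: [0.3, -0.1, 1.0]
finger_gap: 0.0003
t 3.42 along mm -171.4 lat 5.5 z 61.99 F [ 0.33 -0.07  1.04] gap 0.0003 tilt [-0.0022  0.0163 -0.9999] yaw err -0.34
```

View pics/s1.png

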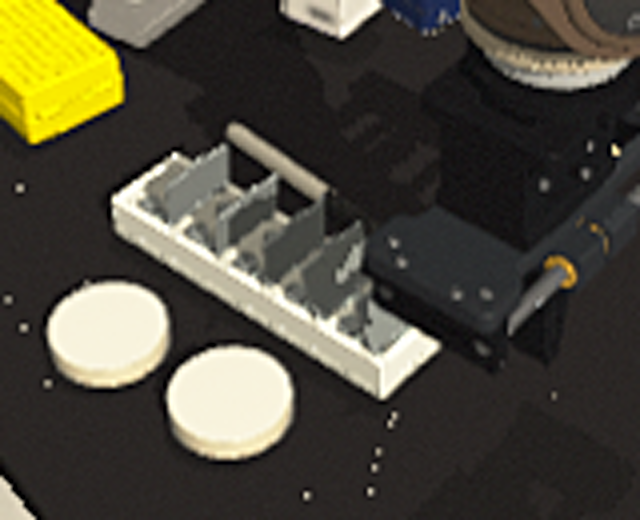

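```bash
python3 - <<'E'
from h import *
im,d=snapshot("side");cv2.imwrite("pics/d1.png",cv2.resize(im[155:290,260:420],None,fx=4,fy=4,interpolation=cv2.INTER_CUBIC))
P=camera_params("scene");p=get_state()["tool_pos"];x=P["R"]@p+P["t"];k=P["mtx"]@(x/x[2]);print((k[:2]-[225,140])*4)
E
```

```text
[530.68033973 345.9088908 ]
```

View pics/d1.png

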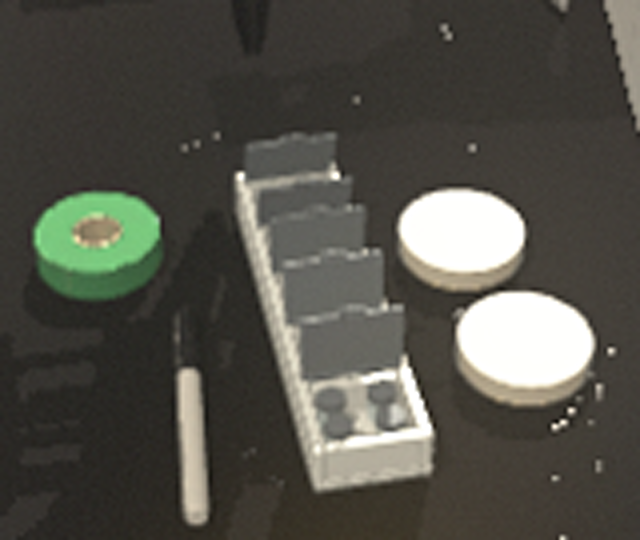

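Fingers show at the top (250,25), and all five lids are still open. I'll descend to about 46 mm, correct lateral offset and tilt.

```bash
python3 -m creep '[[1,-0.5,1.5,0.9,0,0,0],[0,0,0,0,0,0,0],[0,0,0,0,0,0,0]]'; python3 rel.py
```

```text
t: 3.77
tool_pos: [0.5438, -0.0309, 0.0533]
eef_rot: [0.625, 0.78, 0.002, 0.006]
ft_force: [0.7, 0.1, -0.4]
finger_gap: 0.0005
t 3.77 along mm -162.3 lat 3.8 z 53.33 F [ 0.74  0.12 -0.39] gap 0.0005 tilt [-0.0063  0.01   -0.9999] yaw err -0.31
```

```bash
python3 -m creep '[[1,-0.4,0.8,0.6,-0.4,-0.3,0],[1,0,0.2,0,0,0,0],[1,0,0,0,0,0,0],[1,0,0,0,0,0,0],[0.5,0,0,0,0,0,0],[0,0,0,0,0,0,0]]'; python3 rel.py
```

```text
t: 4.27
tool_pos: [0.5333, 0.0144, 0.0497]
eef_rot: [0.623, 0.782, -0.001, 0.01]
ft_force: [-0.6, 1.4, 0.3]
finger_gap: 0.0008
t 4.27 along mm -115.8 lat 3.7 z 49.7 F [-0.58  1.38  0.34] gap 0.0008 tilt [-0.0167  0.0111 -0.9998] yaw err -0.02
```

```bash
python3 -m creep '[[0.6,-0.3,0.6,0.6,0.9,0,0],[0.8,-0.1,0.1,0,0,0,0],[0.8,0,0,0,0,0,0],[0.8,0,0,0,0,0,0],[0.8,0,0,0,0,0,0],[0.4,0,0,0,0,0,0]]'; python3 rel.py; python3 - <<'E'
from h import *
im,d=snapshot("side");cv2.imwrite("pics/d2.png",cv2.resize(im[155:290,260:420],None,fx=4,fy=4,interpolation=cv2.INTER_CUBIC))
E
```

```text
t: 4.77
tool_pos: [0.5194, 0.0575, 0.0422]
eef_rot: [0.624, 0.782, 0.0, -0.0]
ft_force: [0.3, -0.7, 0.6]
finger_gap: 0.0007
t 4.77 along mm -70.7 lat -0.3 z 42.17 F [ 0.29 -0.7   0.6 ] gap 0.0007 tilt [ 7.e-04  3.e-04 -1.e+00] yaw err -0.07
```

View pics/d2.png

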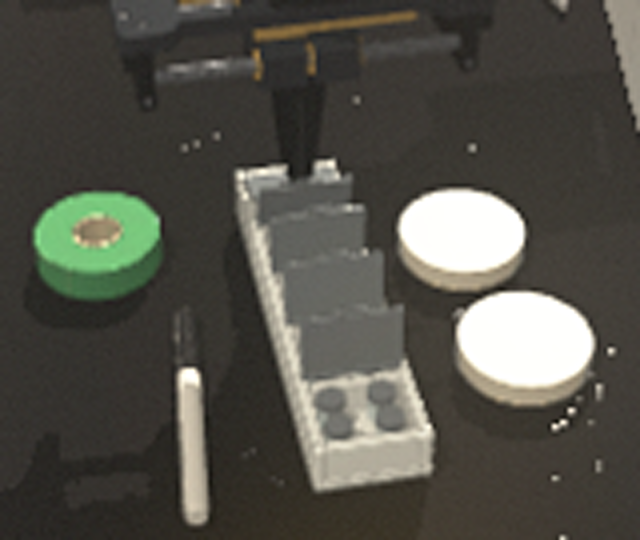

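Lid 1 is folded under the fingertips (300,170), and the organiser hasn't moved. I'll ease it down to flat here, feeling for contact.

```bash
python3 -m creep '[[-0.3,0,0.7,0,0,0,0],[0,0,0,0,0,0,0],[0,0,0,0,0,0,0]]'; python3 rel.py
```

```text
t: 5.07
tool_pos: [0.5201, 0.0553, 0.0346]
eef_rot: [0.623, 0.782, 0.0, 0.0]
ft_force: [-0.4, -0.5, -0.0]
finger_gap: 0.0006
t 5.07 along mm -73.0 lat -0.0 z 34.59 F [-0.42 -0.45 -0.02] gap 0.0006 tilt [ 5.e-04  7.e-04 -1.e+00] yaw err 0.04
```

```bash
python3 -m creep '[[0,0,0.2,0,0,0,0],[0,0,0,0,0,0,0],[0,0,0,0,0,0,0]]'; python3 rel.py;  python3 -m creep '[[0,0,0.1,0,0,0,0],[0,0,0,0,0,0,0],[0,0,0,0,0,0,0]]'; python3 rel.py
```

```text
t: 5.32
tool_pos: [0.5202, 0.0545, 0.032]
eef_rot: [0.623, 0.782, 0.0, -0.0]
ft_force: [-0.0, -0.3, -0.4]
finger_gap: 0.0006
t 5.32 along mm -73.8 lat -0.1 z 32.05 F [-0.05 -0.29 -0.44] gap 0.0006 tilt [ 6.e-04  2.e-04 -1.e+00] yaw err -0.02
t: 5.57
tool_pos: [0.5203, 0.0543, 0.0314]
eef_rot: [0.624, 0.782, 0.0, -0.0]
ft_force: [0.1, 0.3, -1.0]
finger_gap: 0.0001
t 5.57 along mm -74.0 lat -0.0 z 31.36 F [ 0.12  0.31 -0.95] gap 0.0001 tilt [ 7.e-04  7.e-04 -1.e+00] yaw err -0.07
```

Lid 1 is now flat (tip at 31.4 mm). I'll continue low over lid 2.

```bash
python3 -m creep '[[0.6,0,-0.03,0,0,0,0],[0.6,0,0,0,0,0,0],[0.6,0,0,0,0,0,0],[0.6,0,0,0,0,0,0],[0.3,0,0,0,0,0,0],[0,0,0,0,0,0,0]]'; python3 rel.py;python3 - <<'E'
from h import *
im,d=snapshot("side");cv2.imwrite("pics/d3.png",cv2.resize(im[155:290,260:420],None,fx=4,fy=4,interpolation=cv2.INTER_CUBIC))
E
```

```text
t: 6.07
tool_pos: [0.514, 0.0832, 0.0319]
eef_rot: [0.624, 0.782, 0.001, 0.0]
ft_force: [0.5, 0.1, -0.6]
finger_gap: 0.0006
t 6.07 along mm -44.4 lat 0.2 z 31.86 F [ 0.46  0.08 -0.59] gap 0.0006 tilt [ 1.0e-04  1.6e-03 -1.0e+00] yaw err -0.07
```

View pics/d3.png

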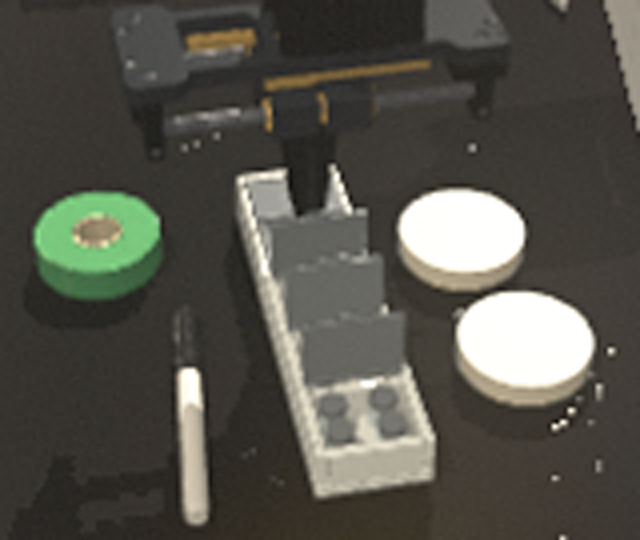

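```bash
cat > sh.py <<'E'
import cv2,numpy as np,sys
a=cv2.imread("pics/d1.png",0)
b=cv2.imread("pics/"+sys.argv[1],0)
for n,(x0,y0,x1,y1) in {"org end":(290,375,440,510),"petri":(450,285,605,410),"tape":(25,185,170,305)}.items():
    A=np.float32(a[y0:y1,x0:x1]);B=np.float32(b[y0:y1,x0:x1]);print(n,np.round(np.array(cv2.phaseCorrelate(A,B,cv2.createHanningWindow(A.shape[::-1],cv2.CV_32F))[0])/4,2),"px")
E
python3 sh.py d2.png; python3 sh.py d3.png
```

```text
org end [-0.01  0.16] px
petri [0.   0.12] px
tape [0.01 0.  ] px
org end [0.04 2.11] px
petri [-0.01  0.12] px
tape [ 0.01 -0.  ] px
```

```bash
python3 - <<'E'
import cv2,numpy as np
a=cv2.imread("pics/d1.png");b=cv2.imread("pics/d3.png");c=cv2.imread("pics/d2.png")
f=lambda i:cv2.resize(i[380:510,290:450],None,fx=1.6,fy=2.5)
cv2.imwrite("pics/cmp.png",np.hstack([f(a),f(c),f(b)]))
for i in(a,c,b):
    g=cv2.cvtColor(i,cv2.COLOR_BGR2GRAY).astype(float)
    r=[]
    for x in range(330,420,10):
        col=g[470:510,x-3:x+4].mean(1); r.append(470+np.argmin(np.diff(col)))
    print(r)
E
```

```text
[np.int64(489), np.int64(485), np.int64(485), np.int64(485), np.int64(481), np.int64(481), np.int64(481), np.int64(477), np.int64(477)]
[np.int64(489), np.int64(489), np.int64(485), np.int64(485), np.int64(481), np.int64(481), np.int64(481), np.int64(477), np.int64(477)]
[np.int64(493), np.int64(493), np.int64(493), np.int64(489), np.int64(489), np.int64(488), np.int64(485), np.int64(485), np.int64(481)]
```

View pics/cmp.png

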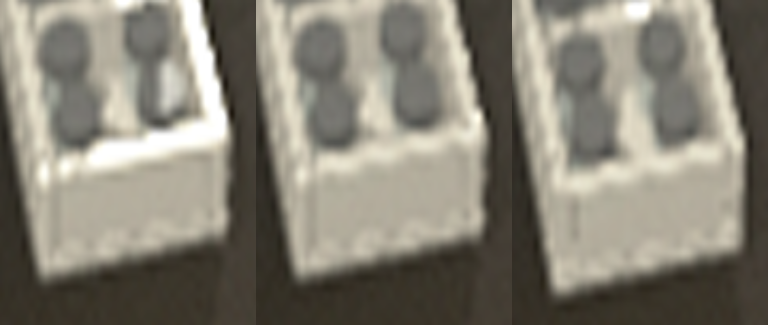

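The low push shifted the organiser about 1.6 px (~4 mm) along the row. That's too hard, so from here I'll meet each lid high, near its free edge, and follow it down.

```bash
python3 -m creep '[[0,0,-0.15,0,0,0,0],[0.4,0,0,0,0,0,0],[0.4,0,0,0,0,0,0],[0.3,0,0,0,0,0,0],[0,0,0,0,0,0,0],[0,0,0,0,0,0,0]]'; python3 rel.py;python3 - <<'E'
from h import *
im,d=snapshot("side");cv2.imwrite("pics/d4.png",cv2.resize(im[155:290,260:420],None,fx=4,fy=4,interpolation=cv2.INTER_CUBIC))
# organiser shift: near end bottom edge pixel, 1.6 px
for p in ([345,275],[345,276.6]): print(onplane("side",p,0))
E
python3 sh.py d4.png
```

```text
t: 6.62
tool_pos: [0.5111, 0.095, 0.0334]
eef_rot: [0.624, 0.782, 0.001, 0.0]
ft_force: [-0.5, -1.2, -0.4]
finger_gap: 0.0004
t 6.62 along mm -32.3 lat 0.0 z 33.36 F [-0.53 -1.18 -0.39] gap 0.0004 tilt [ 4.e-04  1.e-03 -1.e+00] yaw err -0.07
[[0.49602421 0.22663838 0.        ]]
[[0.49605114 0.23046166 0.        ]]
org end [0.04 2.05] px
petri [0.01 0.13] px
tape [0.01 0.01] px
```

View pics/d4.png

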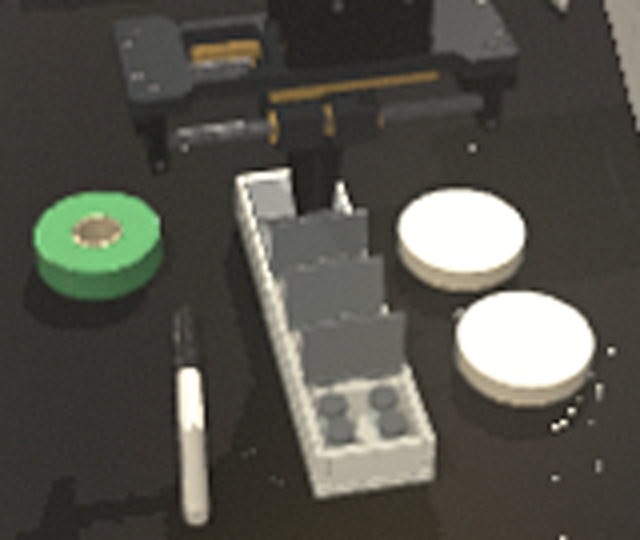

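No further shift. I'll press lid 2 flat, then rise to about 50 mm.

```bash
python3 -m creep '[[0,0,0.2,0,0,0,0],[0,0,0,0,0,0,0],[0,0,0,0,0,0,0]]'; python3 rel.py;python3 -m creep '[[0,0,-0.9,0,0,0,0],[0,0,-0.9,0,0,0,0],[0,0,0,0,0,0,0],[0,0,0,0,0,0,0]]';python3 rel.py
```

```text
t: 6.92
tool_pos: [0.5113, 0.0948, 0.0313]
eef_rot: [0.624, 0.781, 0.001, 0.0]
ft_force: [-0.7, 0.8, 0.8]
finger_gap: 0.0004
t 6.92 along mm -32.5 lat 0.2 z 31.3 F [-0.71  0.82  0.75] gap 0.0004 tilt [ 3.0e-04  1.4e-03 -1.0e+00] yaw err -0.09
t: 7.25
tool_pos: [0.5113, 0.0945, 0.0512]
eef_rot: [0.624, 0.781, 0.001, 0.0]
ft_force: [-0.8, -0.5, 0.1]
finger_gap: 0.0006
t 7.25 along mm -32.8 lat 0.1 z 51.22 F [-0.76 -0.52  0.12] gap 0.0006 tilt [ 4.e-04  1.e-03 -1.e+00] yaw err -0.11
```

```bash
python3 -m creep '[[0.4,0,0,0,0,0,0],[0.5,0,0,0,0,0,0],[0.5,0,0,0,0,0,0],[0.5,0,0,0,0,0,0],[0.3,0,0.2,0,0,0,0],[0.3,0,0.4,0,0,0,0],[0.3,0,0.4,0,0,0,0],[0.2,0,0.3,0,0,0,0],[0.1,0,0.2,0,0,0,0],[0,0,0,0,0,0,0],[0,0,0,0,0,0,0]]'; python3 rel.py;python3 - <<'E'
from h import *
im,d=snapshot("side");cv2.imwrite("pics/d5.png",cv2.resize(im[155:290,260:420],None,fx=4,fy=4,interpolation=cv2.INTER_CUBIC))
E
python3 sh.py d5.png
```

```text
t: 8.17
tool_pos: [0.5032, 0.1286, 0.034]
eef_rot: [0.624, 0.782, 0.0, -0.0]
ft_force: [0.6, 0.1, -0.3]
finger_gap: 0.0005
t 8.17 along mm 2.2 lat -0.2 z 33.96 F [ 0.6   0.14 -0.31] gap 0.0005 tilt [ 4.e-04  2.e-04 -1.e+00] yaw err -0.06
org end [-0.04  1.96] px
petri [-0.    0.13] px
tape [0.02 0.  ] px
```

View pics/d5.png

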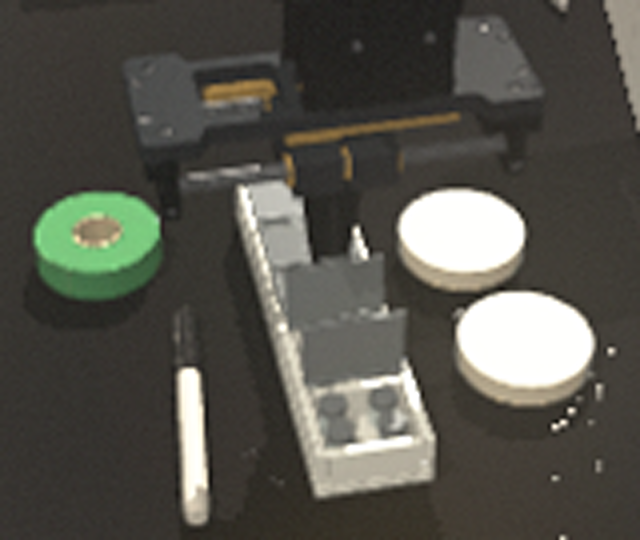

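Lid 3 is down without any further shift, and lids 1–2 look flat at the upper left. I'll press lid 3 flat, rise, then do lid 4 the same way.

```bash
python3 -m creep '[[0.1,0,0.25,0,0,0,0],[0,0,0,0,0,0,0],[0,0,0,0,0,0,0]]'; python3 rel.py;python3 -m creep '[[0,0,-0.9,0,0,0,0],[0,0,-0.9,0,0,0,0],[0,0,0,0,0,0,0],[0,0,0,0,0,0,0]]';python3 rel.py
```

```text
t: 8.47
tool_pos: [0.5032, 0.1293, 0.0315]
eef_rot: [0.624, 0.781, 0.0, 0.0]
ft_force: [-0.3, 0.6, -0.8]
finger_gap: 0.0009
t 8.47 along mm 2.9 lat -0.0 z 31.5 F [-0.27  0.65 -0.78] gap 0.0009 tilt [ 3.e-04  7.e-04 -1.e+00] yaw err -0.1
t: 8.8
tool_pos: [0.5033, 0.1291, 0.0519]
eef_rot: [0.624, 0.781, 0.001, 0.0]
ft_force: [-0.2, -0.5, -0.4]
finger_gap: 0.0004
t 8.8 along mm 2.7 lat 0.1 z 51.86 F [-0.2  -0.55 -0.39] gap 0.0004 tilt [ 3.0e-04  1.1e-03 -1.0e+00] yaw err -0.12
```

```bash
python3 -m creep '[[0.4,0,0,0,0,0,0],[0.5,0,0,0,0,0,0],[0.5,0,0,0,0,0,0],[0.5,0,0,0,0,0,0],[0.3,0,0.2,0,0,0,0],[0.4,0,0.4,0,0,0,0],[0.4,0,0.4,0,0,0,0],[0.3,0,0.3,0,0,0,0],[0.1,0,0.2,0,0,0,0],[0,0,0,0,0,0,0],[0,0,0,0,0,0,0]]'; python3 rel.py;python3 - <<'E'
from h import *
im,d=snapshot("side");cv2.imwrite("pics/d6.png",cv2.resize(im[155:290,260:420],None,fx=4,fy=4,interpolation=cv2.INTER_CUBIC))
E
python3 sh.py d6.png
```

```text
t: 9.72
tool_pos: [0.4945, 0.1665, 0.0347]
eef_rot: [0.624, 0.782, 0.0, 0.0]
ft_force: [0.0, 1.1, 0.0]
finger_gap: 0.0003
t 9.72 along mm 41.1 lat -0.2 z 34.68 F [0.02 1.12 0.04] gap 0.0003 tilt [ 2.e-04  4.e-04 -1.e+00] yaw err -0.06
org end [ 0.11 -0.01] px
petri [0.   0.12] px
tape [ 0.02 -0.  ] px
```

View pics/d6.png

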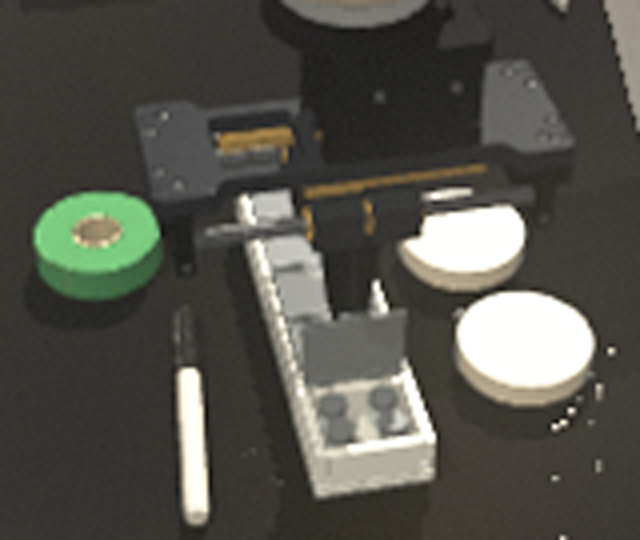

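Lid 4 is down, and by eye the end edge is still at row ~492, so there is no new shift. The phase correlation is thrown off by the shadow. Next I'll press, rise and do lid 5.

```bash
python3 -m creep '[[0,0,0.32,0,0,0,0],[0,0,0,0,0,0,0],[0,0,0,0,0,0,0]]'; python3 rel.py;python3 -m creep '[[0,0,-0.9,0,0,0,0],[0,0,-0.9,0,0,0,0],[0,0,0,0,0,0,0],[0,0,0,0,0,0,0]]';python3 rel.py; python3 -m creep '[[0.4,0,0,0,0,0,0],[0.5,0,0,0,0,0,0],[0.5,0,0,0,0,0,0],[0.5,0,0,0,0,0,0],[0.3,0,0.2,0,0,0,0],[0.4,0,0.4,0,0,0,0],[0.4,0,0.4,0,0,0,0],[0.3,0,0.3,0,0,0,0],[0.1,0,0.2,0,0,0,0],[0,0,0,0,0,0,0],[0,0,0,0,0,0,0]]'; python3 rel.py
```

```text
t: 10.02
tool_pos: [0.4948, 0.1662, 0.0315]
eef_rot: [0.624, 0.781, 0.0, 0.0]
ft_force: [-0.5, 0.4, -0.8]
finger_gap: 0.0007
t 10.02 along mm 40.7 lat -0.0 z 31.5 F [-0.53  0.36 -0.78] gap 0.0007 tilt [ 2.e-04  1.e-03 -1.e+00] yaw err -0.09
t: 10.35
tool_pos: [0.4949, 0.1658, 0.0518]
eef_rot: [0.624, 0.781, 0.001, 0.0]
ft_force: [0.9, -0.4, -0.5]
finger_gap: 0.0004
t 10.35 along mm 40.4 lat 0.1 z 51.81 F [ 0.86 -0.41 -0.5 ] gap 0.0004 tilt [ 2.0e-04  1.3e-03 -1.0e+00] yaw err -0.13
t: 11.27
tool_pos: [0.4861, 0.2032, 0.0346]
eef_rot: [0.624, 0.782, 0.0, 0.0]
ft_force: [-0.8, -0.7, -0.3]
finger_gap: 0.0004
t 11.27 along mm 78.8 lat -0.2 z 34.63 F [-0.81 -0.67 -0.31] gap 0.0004 tilt [ 0.e+00  7.e-04 -1.e+00] yaw err -0.06
```

```bash
python3 -m creep '[[0.1,0,0.33,0,0,0,0],[0,0,0,0,0,0,0],[0,0,0,0,0,0,0]]'; python3 rel.py;python3 -m creep '[[0,0,-2,0,0,0,0],[0,0,-3,0,0,0,0],[0,0,-3,0,0,0,0],[0,0,-3,0,0,0,0],[-3.5,0,-1,0,0,0,0],[-3.5,0,0,0,0,0,0],[-3.5,0,0,0,0,0,0],[-3.5,0,0,0,0,0,0],[-3.5,0,0,0,0,0,0],[-3.5,0,0,0,0,0,0],[-3.5,0,0,0,0,0,0],[0,0,0,0,0,0,0],[0,0,0,0,0,0,0]]';python3 rel.py;python3 - <<'E'
from h import *
for c,(y0,y1) in(("side",(155,290)),("scene",(150,270))):
    im,d=snapshot(c);np.save(c+"7.npy",d);cv2.imwrite(f"pics/{c}7.png",cv2.resize(im[y0:y1,(260 if c=="side" else 225):(420 if c=="side" else 385)],None,fx=4,fy=4,interpolation=cv2.INTER_CUBIC))
E
cp pics/side7.png pics/d7.png; python3 sh.py d7.png
```

```text
t: 11.52
tool_pos: [0.4862, 0.2041, 0.0313]
eef_rot: [0.624, 0.781, 0.001, 0.0]
ft_force: [0.1, 0.4, -0.1]
finger_gap: 0.0002
t 11.52 along mm 79.6 lat 0.1 z 31.34 F [ 0.13  0.39 -0.11] gap 0.0002 tilt [ 0.      0.0014 -1.    ] yaw err -0.09
t: 12.6
tool_pos: [0.5422, -0.0466, 0.1575]
eef_rot: [0.623, 0.782, 0.001, 0.002]
ft_force: [-0.2, -0.0, -0.5]
finger_gap: 0.0002
t 12.6 along mm -177.3 lat -1.2 z 157.47 F [-0.19 -0.03 -0.45] gap 0.0002 tilt [-0.0023  0.0035 -1.    ] yaw err -0.02
org end [-3.13  1.93] px
petri [-0.    0.14] px
tape [ 0. -0.] px
```

View pics/side7.png

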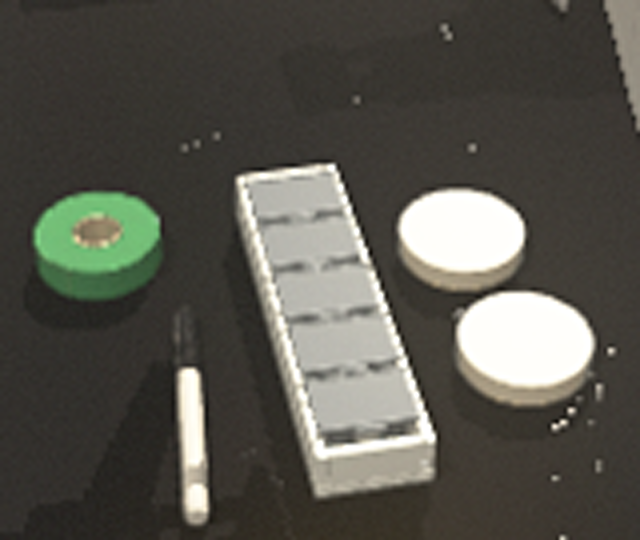

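View pics/scene7.png

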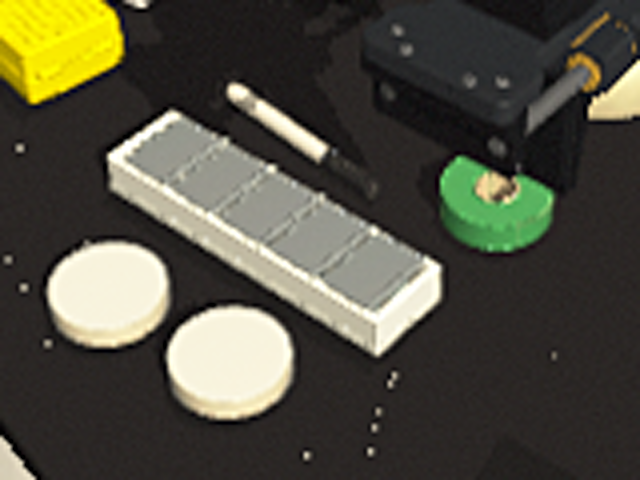

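All five lids look flat in both views. Next come the lid slopes and the organiser's total shift.

```bash
python3 - <<'E'
from h import *
y=.22485;u=np.array([-np.sin(y),np.cos(y)]);n=np.array([u[1],-u[0]])
v,U=np.mgrid[0:400,0:640]
for cam in("scene","side"):
    for tag in("0","7"):
        d=np.load(cam+tag+".npy");m=d>0
        W=world(cam,np.c_[U[m],v[m]],d[m]);q=W[:,:2]-[.50388,.12647];a=q@u*1e3;b=q@n*1e3;z=W[:,2]*1e3
        k=(abs(b)<40)&(z>20)&(z<36)&(abs(a)<130)
        # ends: edge points
        s=(abs(b)<26)&(abs(a)<130)&(z>10)
        print(cam,tag,"extent along",np.round(np.percentile(a[s],[.5,99.5]),1),"lat",np.round(np.percentile(b[k],[1,99]),1))
        if tag=="7":
            for i,h in enumerate((-94,-56,-18,20,58)):
                kk=(abs(b)<18)&(a>h+8)&(a<h+36)
                p=np.polyfit(a[kk],z[kk],1);print(i+1,kk.sum(),"slope",round(p[0],3),"z",round(z[kk].mean(),1))
            print("n tall",((abs(b)<26)&(abs(a)<108)&(z>38)).sum())
E
```

```text
scene 0 extent along [-101.2  102.7] lat [-26.6  26.3]
scene 7 extent along [-97.5 106.5] lat [-26.4  27. ]
1 166 slope 0.209 z 29.9
2 152 slope 0.076 z 31.0
3 130 slope -0.039 z 30.9
4 137 slope -8.31 z -36.7
5 181 slope -3.1 z -226.9
n tall 0
side 0 extent along [-97.5 106.2] lat [-25.7  27.7]
side 7 extent along [-120.2  109.5] lat [-26.1  27.5]
1 142 slope -0.039 z 31.9
2 164 slope -0.015 z 32.1
3 178 slope -0.016 z 32.0
4 201 slope -0.035 z 31.9
5 247 slope -0.106 z 30.1
n tall 203
```

```bash
python3 - <<'E'
from h import *
y=.22485;u=np.array([-np.sin(y),np.cos(y)]);n=np.array([u[1],-u[0]])
v,U=np.mgrid[0:400,0:640]
for cam in("scene","side"):
    d=np.load(cam+"7.npy");m=d>0
    W=world(cam,np.c_[U[m],v[m]],d[m]);q=W[:,:2]-[.50388,.12647];a=q@u*1e3-3.7;b=q@n*1e3;z=W[:,2]*1e3
    t=(abs(b)<26)&(abs(a)<108)&(z>38);print(cam,"tall z",np.percentile(z[t],[0,50,100]) if t.any() else 0)
    for i,h in enumerate((-94,-56,-18,20,58)):
        kk=(abs(b)<18)&(a>h+3)&(a<h+34)&(z>20)&(z<60)
        x=a[kk]-h;f=lambda lo,hi:round(float(np.median(z[kk][(x>lo)&(x<hi)])),1)
        print(i+1,kk.sum(),"z near hinge / free end",f(3,12),f(25,34))
E
```

```text
scene tall z 0
1 171 z near hinge / free end 31.5 31.4
2 164 z near hinge / free end 31.4 31.6
3 144 z near hinge / free end 31.7 30.4
4 142 z near hinge / free end 29.9 30.0
5 137 z near hinge / free end 29.6 29.8
side tall z [406.65308545 416.35726793 422.50164435]
1 160 z near hinge / free end 32.3 31.9
2 183 z near hinge / free end 32.0 32.1
3 201 z near hinge / free end 32.0 31.9
4 231 z near hinge / free end 32.1 31.7
5 266 z near hinge / free end 32.2 31.8
```

All lids are flat to within about 1 mm, and the robot is clear. I'm handing in.

```bash
python3 -c "
from cell import *
print(finish_job())"
```

```text
the job is handed in; nothing more can be done
None
```

All five lids are shut flat, folded in order from lid 1 to lid 5, but the organiser slid about 4 mm along its row. I handed the job in at about 12.7 s, with the arm clear of everything.

- **Method:** I swept the closed fingertips along the row from the hinge end. I settled each lid flat, with the tip at about 31.4 mm, before starting the next.
- **Lids:** In the last check, both cameras showed every lid level. The hinge and free ends agreed to about 0.5 mm at a height of 30–32 mm. The one exception was lid 3 in the scene view, which was 1.3 mm off, while the side view had it level.
- **Forces:** The wrist readings I took at the end of each move stayed under about 1.5 N. I had none from during the moves.
- **Organiser shift:** The slide happened while I was folding lid 2, when the fingertip pushed too low. For lids 3 to 5 I met each lid higher up and saw no further movement. I did not push the organiser back.
- **Bystanders:** The left petri dish and the tape roll measured unmoved. The right dish and the marker I judged only by eye, and they looked unmoved too.
- **Disagreeing check:** The image-matching shift check gave inconsistent numbers for the organiser once shadows and the open lid changed its view. I relied on the depth measurements instead, which gave a shift of 3.3–3.8 mm.

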